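# Unclip the navy filter cover and lay it in the green tray

## Robot

A 6-joint arm with a two-finger parallel gripper is mounted at the origin on the work surface. World frame = base frame: x ahead of the robot, y to its left, z up, the work surface at z = 0. Lengths are in m, angles in rad, forces in N, time in s.
With the tool pointing down it reaches from about 0.425 to 0.95 m from the base axis. Payload 3.5 kg.
Tool frame: the origin (TCP) lies midway between the tips of the shut fingers; the grasp point (between the pads) lies 19 mm behind it (ctrl.pinch_z is the distance from the TCP to the grasp point, in m); z points along the fingers, y is the line along which they close (so a half turn about z gives the same grasp; the last joint's range is limited). The gripper opens to 85 mm and grips with 20 to 120 N. Pads are 22 mm wide; open, the fingers measure 114 mm over their backs; the gripper's body (76 mm by 85 mm) begins 54 mm behind the grasp point. The pads swing forward as they close: fully open they stand 13 mm farther back than shut.
Start: joints at [0.97, 0.286, 1.577, -0, 1.279, -0.15], TCP at [0.294, 0.608, 0.231] pointing down, gripper open.
Joint ranges: [-2.77, 2.77], [-0.9, 2.22], [0.21, 2.48], [-1.53, 4.67], [0.24, 2.81], [-2.84, 2.84]. Speed limits (rad/s): [2.79, 2.79, 3.14, 3.14, 3.14, 3.14].

## Interface

Orientations are given as a unit quaternion [x, y, z, w].
In Python, from plant import get_state, viewer, sign_off, ctrl gives the robot as it stands. The module is installed in compiled form; this text tells all that it offers.
- The arm moves only by the shell command python3 -m handwheel 'ROWS' [FORCE]. ROWS is JSON, a list that holds one entry, the list of rows, each a list of 5 numbers: the finger opening in m, from 0 to 0.0854, then the shift along the tool's x, y, z in m, then the turn about the tool's z in degrees. In form: [[[claw, x, y, z, spin], ...]]. A call has 1 to 12 rows; each row shifts and turns the commanded pose from where the row before left it, along the tool's axes as they then stand; what a row does not reach is not made up. A row lasts 1/12 s, in which the tool goes at most 41.7 mm and 7.16 degrees, less where a joint would pass 70% of its speed; a pose out of reach is approached as far as the arm can. A call is refused whole if a number of a shift passes 0.0417 or a number of a turn 7.16, either way. A call with a gripper value outside its range is refused whole. The fingers move at their own pace and stop on an object; FORCE is the grip in N (left out, the last holds). Time passes only in rows, so rows that do not move let the fingers close. It gives the time, the measured TCP pose, the force, the opening and the grip force at its end, in the units of the state.
- get_state(): the state, without advancing time (a new reading comes with each control period).
- viewer.read_camera(name): name is "scene" or "top" or "wrist"; returns the picture (420x560x3 uint8, blue, green, red); there is no depth.
- viewer.camera_params(name): a dict with "fov_y" (degrees; the focal length in pixels is half the picture's height over the tangent of half this angle, whatever the lens; pixels are square), "cx", "cy" (the principal point, pixels), "xyz" and "attitude" of the camera in the world; the wrist camera has in their place "hand_eye" (4x4, takes a point from camera to tool coordinates, whose origin is the TCP and whose axes are the flange's). Camera axes: x right, y up, looking along -z (the intrinsics and any distortion apply to the point x, -y, -z); pixel columns grow to the right and rows downward; lengths in m; the calibration is good to about 2 mm. The wrist camera is an equidistant fisheye: a pixel r from the principal point sees the ray r / f radians off the axis. A picture is of the moment at which its call begins: read the wrist's pose just before it. camera_params takes no time and is no camera call.
- sign_off(): hands the job in; it is judged then, once.
Trained networks look in the newest picture that a camera, given by its name, has taken for a name from the list of things; names that differ only in an ending like _2 or _b are one class to them, and where a whole thing is asked for, a point or a joint stands for the part that bears it (a point fixed in the world has none). Each returns a list of dicts, best first, with "confidence" (0 to 1); they miss things now and then, are a little off and sometimes report something else, mostly with a low value. They report only what shows in the picture. A call takes as long as a camera call. They do not tell look-alikes from the thing itself.
- viewer.look_for(camera, name): "extent" ([left, top, width, height] as shares, 0 to 1, of the picture: columns of its width, rows of its height, round what is visible of it).
- viewer.outline_of(camera, name): "mask" (420x560 bool, what is visible of it) and "extent" ([left, top, width, height] as shares, 0 to 1, of the picture: columns of its width, rows of its height, round what is visible of it).
- viewer.pinpoint(camera, name): "xy" ([column, row] as shares, 0 to 1, of the picture: columns of its width, rows of its height: a listed point, or the origin of a listed thing).
The state is a dict: "time": time; "qpos": joint angles; "dq": joint speeds; "joint_efforts": joint torques, N m; "eef_pos": TCP position; "tcp_rot": TCP orientation; "contact_force": force on the tool from outside, world axes, zero at the start; "wrist_torque": the same for the moment, N m; "opening": opening from 0.0 (shut) to 1.0 (fully open); "finger_force": force on a finger pad.
Only numpy, scipy, OpenCV 4.12 (cv2) and the standard library are available. Lean on these libraries where they do the work, as an engineer would, in place of code of your own. Each camera call takes 0.05 s, during which the arm holds its last target. There are 200 camera calls.

## Task

Open the bench air-filter housing that has the navy blue cover, ready for a filter change: squeeze the cover's two orange snap tabs together so that it unclips, lift it off level, and set it down gently, right way up and lying flat inside the green tray. Do not drop it, and leave the white cover of the other filter housing in place.

Things in the scene. Friction and masses are not known exactly. Their poses are not given: they have to be found in the camera images.
- blue_cover: Navy clip-on cover, like a shoe-box lid, 141 (x) x 111 (y) x 23 mm, 0.1 to 0.25 kg. Origin: centre of its lower edge, z up; flat top at z = 23 mm. Clipped on, its origin is 57 mm above the bench; its rim overlaps a cream box (130 x 100 x 75 mm high, screwed down) by 18 mm with 2.5 mm play: raise 20 mm or more to clear. It rests level on its lower edge, nothing reaching below.
- blue_tabs (a point): Midpoint between the navy cover's two orange snap tabs, 41 mm above the cover's origin, same axes. Upright tabs at +y and -y: 24 mm wide in x, 6 thick, tops 18 mm above this point; outer faces 46 mm apart. Each slides inward 7 mm on a spring (2.4 to 4.5 N) to a firm stop (faces 32 mm apart); its hook is free after 4 mm, else it holds. Keep them squeezed to carry the cover by.
- white_cover: White cover, otherwise the same as the navy one (size, orange tabs, origin and axes), clipped on an identical cream housing. To be left in place.
- tray: Shallow green plastic tray fixed to the bench, 220 (x) x 190 (y) mm outside, 16 mm high, walls and floor 4 mm thick. Origin at the centre of its underside; the inner floor lies 4 mm above it.
There are look-alikes about, which are no part of the job. What is shaped like the blue_cover but yellow is not meant.

How it is judged:
By the outcome, as a careful person would: the job done as asked, in the order asked, and still so for the second after the job is handed in, with the robot touching nothing.
It also fails if it takes over 38 s, if anything falls off the work surface, if the arm or the gripper's body presses on something with over 40 N, if the wrist force passes 120 N, or if a joint passes its speed limit or range.

## Working session

There is one attempt and no reset: what is moved stays moved. The work goes in short steps, Python scripts to look and compute and a shell command to move; the robot and the scene stay as the last step left them, time stands still between calls to the robot, and variables do not carry over. Pictures are saved under pics/ and viewed, at most 10 in all, crops included, and the job is handed in when it is done.

```bash
mkdir -p pics; cat > h.py <<'E'
import numpy as np, cv2
from plant import get_state, viewer, sign_off, ctrl
from scipy.spatial.transform import Rotation as R
def pose(cam):
    p=viewer.camera_params(cam); f=210/np.tan(np.radians(p['fov_y'])/2)
    return p,f
E
python3 - <<'E'
from h import *
s=get_state();print({k:np.round(v,3) for k,v in s.items()},ctrl.pinch_z)
ims=[]
for c in("scene","top"):
    p=viewer.camera_params(c);print(c,p)
    im=viewer.read_camera(c);cv2.imwrite(f"pics/{c}0.png",im)
    for n in("blue_cover","white_cover","tray"):
        print(c,n,[(round(d['confidence'],2),np.round(np.array(d['extent'])*[560,420,560,420])) for d in viewer.look_for(c,n)])
    for n in("blue_tabs","blue_cover","tray"):
        print(c,n,[(round(d['confidence'],2),np.round(np.array(d['xy'])*[560,420],1)) for d in viewer.pinpoint(c,n)])
print(viewer.camera_params("wrist"))
E
```

```text
{'time': np.float64(0.0), 'qpos': array([ 0.97 ,  0.287,  1.578, -0.   ,  1.279, -0.15 ]), 'dq': array([-0.001,  0.001,  0.001,  0.001, -0.002, -0.   ]), 'joint_efforts': array([ 0.0000e+00, -4.0598e+01, -2.9263e+01, -0.0000e+00,  6.0000e-03,
       -0.0000e+00]), 'eef_pos': array([0.294, 0.607, 0.23 ]), 'tcp_rot': array([ 0.223,  0.975, -0.001, -0.   ]), 'contact_force': array([0.225, 0.7  , 0.031]), 'wrist_torque': array([-0.003,  0.014, -0.003]), 'finger_force': np.float64(0.0), 'opening': np.float64(1.002)} 0.0187
scene {'fov_y': 48.01596496124567, 'cx': 282.9935536307765, 'cy': 211.3365996291586, 'xyz': array([ 1.2236788 , -0.51513404,  0.74804268]), 'attitude': array([0.40557502, 0.21246066, 0.40958208, 0.7890576 ])}
scene blue_cover [(0.93, array([149., 248.,  71.,  60.])), (0.59, array([282., 168.,  56.,  39.]))]
scene white_cover [(0.87, array([353., 171.,  63.,  41.]))]
scene tray [(0.7, array([241., 218., 108.,  81.]))]
scene blue_tabs [(0.74, array([312.5, 173.8]))]
scene blue_cover [(0.74, array([310.8, 188.6])), (0.71, array([181.9, 282.7]))]
scene tray [(0.93, array([2
[... 361 characters left out ...]
1.,  78.,  77.])), (0.36, array([224., 134.,  97., 104.]))]
top tray []
top blue_tabs [(0.98, array([395.3, 180.7])), (0.96, array([172.8, 275. ]))]
top blue_cover [(0.74, array([389.4, 186.4])), (0.55, array([176.6, 274.8]))]
top tray [(0.56, array([271.7, 183.2]))]
{'fov_y': 65.70646984690485, 'cx': 274.96800718780037, 'cy': 211.053397061021, 'hand_eye': array([[-1.17238262e-03,  9.52790012e-01,  3.03627762e-01,
         7.69863633e-02],
       [ 9.99998836e-01,  8.20592044e-04,  1.28621094e-03,
         3.74346245e-04],
       [ 9.76334412e-04,  3.03628917e-01, -9.52789866e-01,
        -1.42292318e-01],
       [ 0.00000000e+00,  0.00000000e+00,  0.00000000e+00,
         1.00000000e+00]])}
```

View pics/scene0.png

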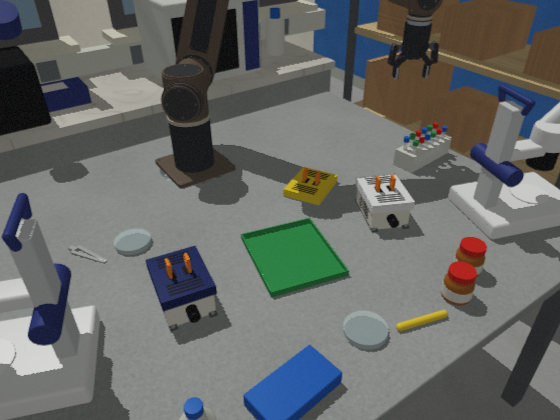

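View pics/top0.png

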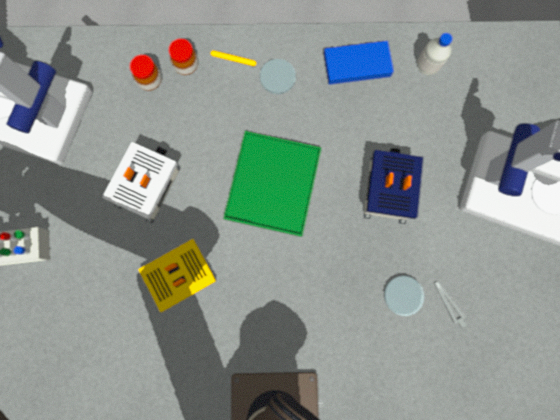

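Possible confusions, as scene and top pixels:
- Navy cover on its housing: scene (182,282), top (395,183). This matches the description.
- Loose yellow cover: scene (311,185), top (176,275).
- White cover: scene (384,200), top (141,180).
- Flat blue box: scene (293,388), top (358,62).

I choose the navy one. Next I'll check it in a crop and measure.

```bash
cat >> h.py <<'E'
def ray(cam,uv):
    p,f=pose(cam); u,v=uv
    d=R.from_quat(p['attitude']).apply([(u-p['cx'])/f,-(v-p['cy'])/f,-1]); return p['xyz'],d
def onz(cam,uv,z):
    o,d=ray(cam,uv); return o+d*(z-o[2])/d[2]
def orange(im,box):
    h=cv2.cvtColor(im,cv2.COLOR_BGR2HSV); m=cv2.inRange(h,(5,160,120),(18,255,255))
    x,y,w,hh=box; k=np.zeros_like(m); k[y:y+hh,x:x+w]=m[y:y+hh,x:x+w]; return k
def comps(m,a=8):
    n,l,s,c=cv2.connectedComponentsWithStats(m); return [(c[i],s[i]) for i in range(1,n) if s[i][4]>=a]
E
python3 - <<'E'
from h import *
t=cv2.imread("pics/top0.png");s=cv2.imread("pics/scene0.png")
for nm,im,b in(("top",t,(360,150,70,70)),("scene",s,(145,240,80,60))):
    for c,st in comps(orange(im,b)): print(nm,c.round(1),st, onz(nm,c,.105).round(4))
def mask_rect(im,nm,lo,hi,box,z):
    m=cv2.inRange(cv2.cvtColor(im,cv2.COLOR_BGR2HSV),lo,hi);k=np.zeros_like(m);x,y,w,h=box;k[y:y+h,x:x+w]=m[y:y+h,x:x+w]
    P=np.array([onz(nm,q,z)[:2] for q in cv2.findNonZero(k)[:,0].astype(float)],np.float32)
    print(nm,cv2.minAreaRect(P))
mask_rect(t,"top",(45,100,40),(75,255,255),(210,120,120,130),.014)
mask_rect(s,"scene",(45,100,40),(75,255,255),(230,210,130,90),.014)
mask_rect(t,"top",(105,120,20),(130,255,140),(355,145,75,80),.08)
A=cv2.resize(t[130:240,340:450],(500,500),interpolation=2);B=cv2.resize(s[230:330,135:235],(300,300),interpolation=2)
o=np.zeros((500,800,3),np.uint8);o[:,:500]=A;o[:300,500:]=B;cv2.imwrite("pics/crop.png",o)
E
```

```text
top [389.3 179.9] [386 173   7  14  73] [ 0.5099 -0.257   0.105 ]
top [407.1 182.2] [403 176   9  14  77] [ 0.504  -0.2955  0.105 ]
scene [186.8 260.8] [183 253   8  19  72] [ 0.5137 -0.2603  0.105 ]
scene [168.1 266.7] [165 258   7  20  67] [ 0.508 -0.299  0.105]Traceback (most recent call last):
  File "<stdin>", line 9, in <module>
  File "<stdin>", line 7, in mask_rect
  File "h.py", line 11, in onz
    o,d=ray(cam,uv); return o+d*(z-o[2])/d[2]
        ~~~^^^^^^^^
  File "h.py", line 8, in ray
    p,f=pose(cam); u,v=uv
        ~~~~^^^^^
  File "h.py", line 5, in pose
    p=viewer.camera_params(cam); f=210/np.tan(np.radians(p['fov_y'])/2)
ValueError: time passes only in moves, steps and waits
```

```bash
sed -i 's/^def pose/from functools import lru_cache\n@lru_cache(None)\ndef pose/' h.py
python3 - <<'E'
from h import *
t=cv2.imread("pics/top0.png");s=cv2.imread("pics/scene0.png")
A=cv2.resize(t[130:240,340:450],(500,500),interpolation=2);B=cv2.resize(s[230:330,135:235],(300,300),interpolation=2)
o=np.zeros((500,800,3),np.uint8);o[:,:500]=A;o[:300,500:]=B;cv2.imwrite("pics/crop.png",o)
def mask_rect(im,nm,lo,hi,box,z):
    m=cv2.inRange(cv2.cvtColor(im,cv2.COLOR_BGR2HSV),lo,hi);k=np.zeros_like(m);x,y,w,h=box;k[y:y+h,x:x+w]=m[y:y+h,x:x+w]
    P=np.array([onz(nm,q,z)[:2] for q in cv2.findNonZero(k)[:,0].astype(float)],np.float32)
    print(nm,cv2.minAreaRect(P))
mask_rect(t,"top",(45,100,40),(75,255,255),(210,120,120,130),.014)
mask_rect(s,"scene",(45,100,40),(75,255,255),(230,210,130,90),.014)
mask_rect(t,"top",(105,120,20),(130,255,140),(355,145,75,80),.08)
q=get_state();r=R.from_quat(q['tcp_rot']).as_matrix();print(r.round(3))
E
```

```text
top ((0.5299566388130188, -0.002506241202354431), (0.18839794397354126, 0.2217482179403305), 76.18635559082031)
scene ((0.5326763391494751, -0.0063815638422966), (0.19293242692947388, 0.23323242366313934), 76.33789825439453)
top ((0.5098150372505188, -0.2742108106613159), (0.11092092096805573, 0.1432998776435852), 80.37830352783203)
[[-0.9    0.436  0.   ]
 [ 0.436  0.9    0.   ]
 [-0.     0.    -1.   ]]
```

View pics/crop.png

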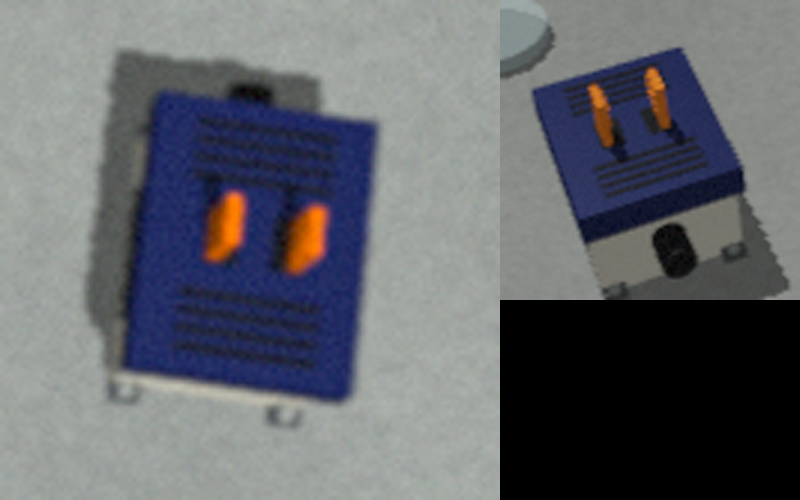

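The crop shows the clipped navy cover with its two orange tabs at crop pixels (225,228) and (307,240), so the choice stands. Measurements:
- **Tab midpoint:** about (0.509, -0.277), cover yaw about -9.3°.
- **Tray:** about (0.531, -0.004), yaw about -13.8°.

The sizes agree with the given ones. Moving.

```bash
python3 -m handwheel '[[[0.0854,-0.025,-0.033,0,-5.5],[0.0854,-0.025,-0.033,0,-5.5],[0.0854,-0.025,-0.033,0,-5.5],[0.0854,-0.016,-0.038,0,0],[0.0854,-0.016,-0.038,0,0],[0.0854,-0.016,-0.038,0,0],[0.0854,-0.016,-0.038,0,0],[0.0854,-0.016,-0.038,0,0],[0.0854,-0.016,-0.038,0,0],[0.0854,-0.016,-0.038,0,0],[0.0854,-0.016,-0.038,0,0],[0.0854,-0.016,-0.038,0,0]]]' 40
cat >> h.py <<'E'
def tgt(xy,head,z):
    "remaining shift in tool axes (after the turn) and spin"
    s=get_state(); M=R.from_quat(s['tcp_rot']).as_matrix(); h=np.degrees(np.arctan2(M[1,1],M[0,1]))
    a=np.radians(head); d=np.array([xy[0],xy[1]])-s['eef_pos'][:2]
    print('t',round(s['time'],2),'pos',s['eef_pos'].round(4),'head',h.round(2),'tilt',M[:,2].round(3),'F',np.round(s['contact_force'],1),'op',round(float(s['opening'])*85.4,1),'ff',round(float(s['finger_force']),1),'q',s['qpos'].round(2))
    print('SHIFT x,y,z',np.round([d@[-np.sin(a),np.cos(a)],d@[np.cos(a),np.sin(a)],s['eef_pos'][2]-z],4),'spin',round(h-head,2))
E
python3 -c "
from h import *
tgt((.509,-.277),80.7,.20)"
```

```text
time: 1.7
eef_pos: [0.4166, 0.1264, 0.2318]
tcp_rot: [0.081, 0.997, 0.0, 0.001]
contact_force: [0.3, -0.8, 0.7]
opening: 1.001
finger_force: 0.0
t 1.7 pos [0.4166 0.1264 0.2318] head 80.69 tilt [ 0.001  0.    -1.   ] F [ 0.3 -0.8  0.7] op 85.5 ff 0.0 q [ 0.06 -0.27  2.14  0.    1.27 -1.35]
SHIFT x,y,z [-0.1564 -0.3831  0.0318] spin -0.01
```

```bash
python3 -m handwheel '[[[0.0854,-0.0156,-0.0383,0.003,0],[0.0854,-0.0156,-0.0383,0.003,0],[0.0854,-0.0156,-0.0383,0.003,0],[0.0854,-0.0156,-0.0383,0.003,0],[0.0854,-0.0156,-0.0383,0.003,0],[0.0854,-0.0156,-0.0383,0.003,0],[0.0854,-0.0156,-0.0383,0.003,0],[0.0854,-0.0156,-0.0383,0.003,0],[0.0854,-0.0156,-0.0383,0.003,0],[0.0854,-0.0156,-0.0383,0.003,0],[0.0854,0,0,0,0],[0.0854,0,0,0,0]]]' 40
cat >> h.py <<'E'
def wrist(name):
    s=get_state(); im=viewer.read_camera('wrist'); cv2.imwrite('pics/'+name,im); return s,im
def wonz(s,uv,z):
    p,f=pose('wrist'); d=np.array([uv[0]-p['cx'],uv[1]-p['cy']]); r=np.hypot(*d); t=r/f
    c=np.array([*(np.sin(t)*d/r),np.cos(t)])*[1,-1,-1]
    M=R.from_quat(s['tcp_rot']); H=p['hand_eye']
    o=s['eef_pos']+M.apply(H[:3,3]); v=M.apply(H[:3,:3]@c); return o+v*(z-o[2])/v[2]
E
python3 - <<'E'
from h import *
s,im=wrist('w1.png')
tgt((.509,-.277),80.7,.083)
for c,st in comps(orange(im,(0,0,560,420)),40):
    print(c.round(1),st,wonz(s,c,.108).round(4))
print([(round(d['confidence'],2),wonz(s,np.array(d['xy'])*[560,420],.098).round(4)) for d in viewer.pinpoint('wrist','blue_tabs')])
E
```

```text
time: 2.7
eef_pos: [0.5082, -0.277, 0.2007]
tcp_rot: [0.083, 0.997, 0.0, -0.0]
contact_force: [0.0, 0.1, -1.0]
opening: 0.996
finger_force: 0.0
t 2.75 pos [ 0.5081 -0.2755  0.2009] head 80.58 tilt [-0.001  0.001 -1.   ] F [0.9 0.5 0.3] op 85.3 ff 0.0 q [-0.67  0.1   1.85  0.    1.19 -2.08]
SHIFT x,y,z [-0.0011 -0.0014  0.1179] spin -0.12
[249.3 208.2] [242 191  12  43 272] [ 0.5005 -0.2955  0.108 ]
[296.7 208.8] [292 191  12  43 274] [ 0.507  -0.2601  0.108 ]
[(0.86, array([ 0.5053, -0.2791,  0.098 ]))]
```

View pics/w1.png

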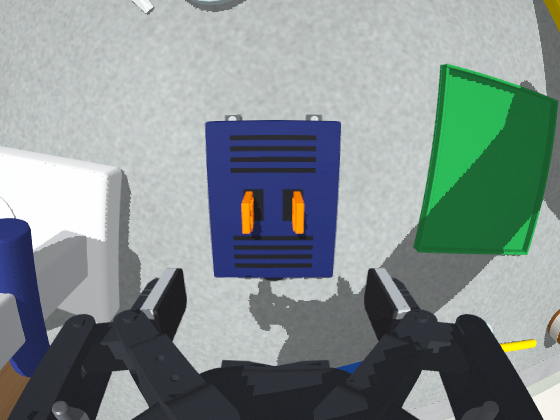

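The picture shows the navy cover with its tabs at (249,208) and (297,209), so the midpoint is about (0.506, -0.278) and the heading is good. The tray is to the right at (490,160). Descending.

```bash
python3 -m handwheel '[[[0.0854,0.001,-0.001,0.03,0],[0.0854,0,0,0.03,0],[0.0854,0,0,0.03,0],[0.0854,0,0,0.015,0],[0.0854,0,0,0.0125,0],[0.0854,0,0,0,0],[0.06,0,0,0,0],[0.06,0,0,0,0],[0.06,0,0,0,0]]]' 40
python3 - <<'E'
from h import *
tgt((.507,-.278),80.5,.083)
s,im=wrist('w2.png')
E
```

```text
time: 3.55
eef_pos: [0.5084, -0.2764, 0.086]
tcp_rot: [0.081, 0.997, -0.001, 0.002]
contact_force: [0.0, 0.3, 0.5]
opening: 0.703
finger_force: 0.0
t 3.55 pos [ 0.5084 -0.2764  0.086 ] head 80.7 tilt [ 0.003 -0.002 -1.   ] F [0.  0.3 0.5] op 60.1 ff 0.0 q [-0.67  0.24  1.92  0.    0.98 -2.08]
SHIFT x,y,z [ 0.0011 -0.0018  0.003 ] spin 0.2
```

View pics/w2.png

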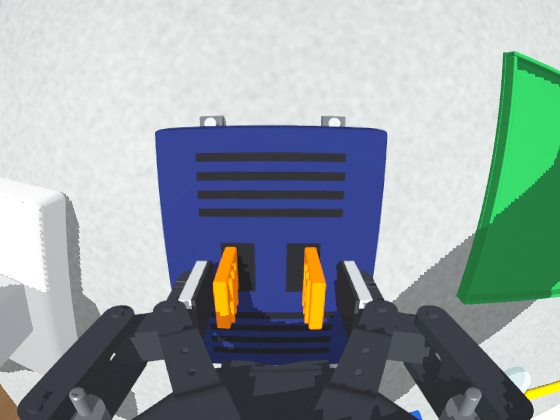

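The pads straddle both tabs. The gap is slightly bigger on the +y side, so I'll shift 2 mm towards -y and then squeeze.

```bash
python3 -m handwheel '[[[0.06,0.001,-0.002,0.002,0],[0.05,0,0,0,0],[0.045,0,0,0,0],[0.04,0,0,0,0],[0.036,0,0,0,0],[0.032,0,0,0,0],[0.028,0,0,0,0],[0.025,0,0,0,0],[0.025,0,0,0,0],[0.025,0,0,0,0],[0.025,0,0,0,0],[0.025,0,0,0,0]]]' 40
python3 - <<'E'
from h import *
tgt((.507,-.278),80.5,.083)
s,im=wrist('w3.png')
E
```

```text
time: 4.6
eef_pos: [0.5065, -0.2783, 0.0836]
tcp_rot: [0.081, 0.997, -0.001, 0.0]
contact_force: [-2.7, 1.3, 8.4]
opening: 0.339
finger_force: 39.0
t 4.6 pos [ 0.5065 -0.2783  0.0836] head 80.67 tilt [ 0.001 -0.001 -1.   ] F [-2.7  1.3  8.4] op 28.9 ff 39.0 q [-0.68  0.24  1.92 -0.    0.98 -2.09]
SHIFT x,y,z [-0.0005  0.0004  0.0006] spin 0.17
```

View pics/w3.png

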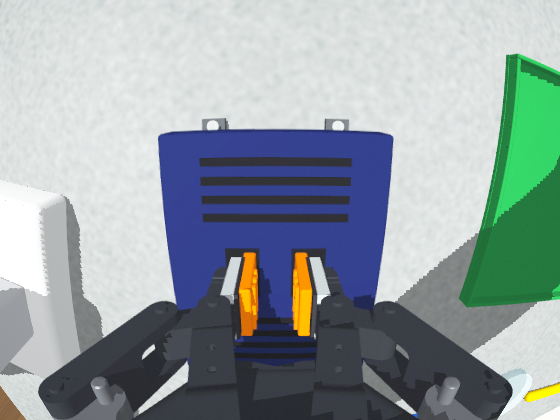

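Both tabs are squeezed to the stop (pads at 28.9 mm, 39 N). Lifting slowly, straight up.

```bash
python3 -m handwheel '[[[0.025,0,0,-0.002,0],[0.025,0,0,-0.003,0],[0.025,0,0,-0.004,0],[0.025,0,0,-0.004,0],[0.025,0,0,-0.004,0],[0.025,0,0,-0.004,0],[0.025,0,0,-0.006,0],[0.025,0,0,-0.008,0],[0.025,0,0,-0.01,0],[0.025,0,0,-0.01,0],[0.025,0,0,-0.005,0],[0.025,0,0,0,0]]]' 40
python3 - <<'E'
from h import *
tgt((.531,-.004),76.2,.143)
s,im=wrist('w4.png');sc=viewer.read_camera('scene')
a=np.hstack([im[:,:400],sc[150:350,80:280].repeat(2,0).repeat(2,1)[:,:]if 0 else cv2.resize(sc[150:360,100:300],(400,420))])
cv2.imwrite('pics/c4.png',a)
E
```

```text
time: 5.65
eef_pos: [0.507, -0.2785, 0.1444]
tcp_rot: [0.081, 0.997, -0.001, 0.002]
contact_force: [-0.5, 0.3, -0.5]
opening: 0.338
finger_force: 39.9
t 5.65 pos [ 0.507  -0.2785  0.1444] head 80.67 tilt [ 0.003 -0.003 -1.   ] F [-0.5  0.3 -0.5] op 28.9 ff 39.9 q [-0.68  0.16  1.89 -0.    1.08 -2.09]
SHIFT x,y,z [0.0422 0.2723 0.0014] spin 4.47
```

View pics/c4.png

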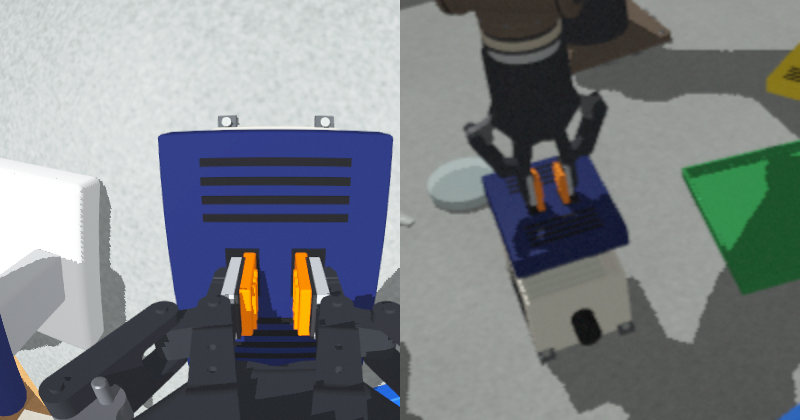

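The scene view shows the cover off the cream box and level, and in the wrist view it hasn't moved relative to the fingers. Carrying it to the tray.

```bash
python3 -m handwheel '[[[0.025,0.0035,0.012,0,0.9],[0.025,0.0035,0.02,0,0.9],[0.025,0.0035,0.028,0,0.9],[0.025,0.0035,0.028,0,0.9],[0.025,0.0035,0.028,0,0.9],[0.025,0.0035,0.028,0,0],[0.025,0.0035,0.028,0,0],[0.025,0.0035,0.028,0,0],[0.025,0.0035,0.028,0,0],[0.025,0.0035,0.02,0,0],[0.025,0.0035,0.016,0,0],[0.025,0.0035,0.008,0,0]]]' 40
python3 - <<'E'
from h import *
tgt((.531,-.004),76.2,.0315)
s,im=wrist('w5.png');sc=viewer.read_camera('scene')
a=np.hstack([cv2.resize(im,(400,300)),cv2.resize(sc[130:330,170:370],(400,300))])
cv2.imwrite('pics/c5.png',a)
E
```

```text
time: 6.75
eef_pos: [0.5247, -0.0013, 0.1411]
tcp_rot: [0.119, 0.993, 0.0, -0.001]
contact_force: [-0.7, -1.0, -2.6]
opening: 0.335
finger_force: 39.9
t 6.75 pos [ 0.5247 -0.0013  0.1411] head 76.28 tilt [-0.001  0.001 -1.   ] F [-0.7 -1.  -2.6] op 28.6 ff 39.9 q [-0.2   0.05  2.02  0.    1.07 -1.53]
SHIFT x,y,z [-0.0067 -0.0011  0.1096] spin 0.08
```

View pics/c5.png

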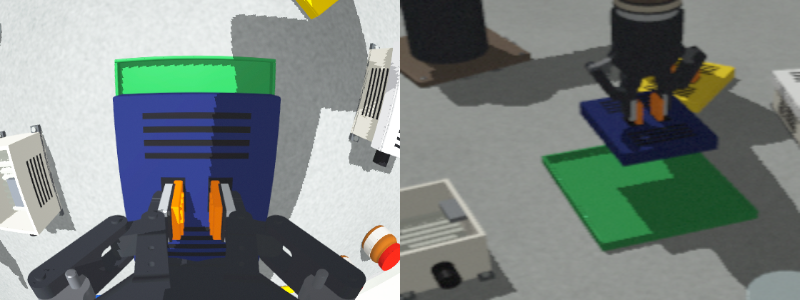

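The picture shows the cover level and square above the tray. The margins are ample, about 35 mm on each side. Lowering to just above the floor, then creeping down.

```bash
python3 -m handwheel '[[[0.025,-0.003,-0.001,0.01,0],[0.025,-0.003,0,0.015,0],[0.025,0,0,0.015,0],[0.025,0,0,0.015,0],[0.025,0,0,0.015,0],[0.025,0,0,0.012,0],[0.025,0,0,0.01,0],[0.025,0,0,0.006,0],[0.025,0,0,0.003,0],[0.025,0,0,0.001,0],[0.025,0,0,0,0],[0.025,0,0,0,0]]]' 40
python3 -c "
from h import *
tgt((.531,-.004),76.2,.0306)"
```

```text
time: 7.85
eef_pos: [0.5316, -0.0058, 0.0406]
tcp_rot: [0.12, 0.993, -0.0, 0.001]
contact_force: [0.2, -0.4, -2.4]
opening: 0.334
finger_force: 39.9
t 7.85 pos [ 0.5316 -0.0058  0.0406] head 76.18 tilt [ 0.002 -0.    -1.   ] F [ 0.2 -0.4 -2.4] op 28.5 ff 39.9 q [-0.2   0.22  2.05 -0.    0.87 -1.53]
SHIFT x,y,z [0.001  0.0016 0.01  ] spin -0.02
```

```bash
python3 -m handwheel '[[[0.025,0,0,0.002,0],[0.025,0,0,0.002,0],[0.025,0,0,0.001,0],[0.025,0,0,0.001,0],[0.025,0,0,0.001,0],[0.025,0,0,0,0],[0.025,0,0,0,0]]]' 40
python3 -m handwheel '[[[0.025,0,0,0.001,0],[0.025,0,0,0.0005,0],[0.025,0,0,0.0005,0],[0.025,0,0,0,0]]]' 40
```

```text
time: 8.43
eef_pos: [0.5308, -0.0056, 0.0327]
tcp_rot: [0.12, 0.993, 0.0, -0.0]
contact_force: [0.0, -0.5, -2.5]
opening: 0.333
finger_force: 39.9
time: 8.77
eef_pos: [0.5309, -0.0057, 0.0308]
tcp_rot: [0.12, 0.993, -0.0, 0.0]
contact_force: [-0.4, -0.1, -0.9]
opening: 0.333
finger_force: 40.0
```

```bash
python3 -m handwheel '[[[0.025,0,0,0.0005,0],[0.025,0,0,0.0005,0],[0.025,0,0,0,0],[0.025,0,0,0,0]]]' 40
python3 -c "
from h import *
tgt((.531,-.004),76.2,.0306)"
```

```text
time: 9.1
eef_pos: [0.531, -0.0057, 0.0307]
tcp_rot: [0.12, 0.993, -0.0, -0.0]
contact_force: [-3.0, 0.8, 6.6]
opening: 0.331
finger_force: 41.5
t 9.1 pos [ 0.531  -0.0057  0.0307] head 76.18 tilt [-0. -0. -1.] F [-3.   0.8  6.6] op 28.3 ff 41.5 q [-0.2   0.23  2.05 -0.    0.86 -1.53]
SHIFT x,y,z [0.0004 0.0016 0.0001] spin -0.02
```

The cover is seated: contact is +6.6 N at the expected height. Releasing gradually and following the pads' rise, then retreating.

```bash
python3 -m handwheel '[[[0.03,0,0,0,0],[0.034,0,0,0.0005,0],[0.038,0,0,0.0005,0],[0.042,0,0,0.0005,0],[0.046,0,0,0.0005,0],[0.05,0,0,0,0],[0.056,0,0,0,0],[0.064,0,0,0,0],[0.072,0,0,0,0],[0.072,0,0,0,0]]]' 20
python3 -m handwheel '[[[0.072,0,0,-0.01,0],[0.072,0,0,-0.02,0],[0.072,0,0,-0.03,0],[0.072,0,0,-0.035,0],[0.072,0,0,-0.035,0],[0.072,0,0,-0.03,0],[0.072,0,0,-0.02,0],[0.072,0,0,0,0]]]'
python3 - <<'E'
from h import *
tgt((.531,-.004),76.2,.0306)
s,im=wrist('w6.png');sc=viewer.read_camera('scene')
a=np.hstack([cv2.resize(im,(400,300)),cv2.resize(sc[130:330,140:420],(400,286))[:286] if 0 else cv2.resize(sc[130:340,140:420],(400,300))])
cv2.imwrite('pics/c6.png',a)
E
```

```text
time: 9.93
eef_pos: [0.5308, -0.0056, 0.0278]
tcp_rot: [0.12, 0.993, 0.0, 0.0]
contact_force: [-1.0, 0.3, 0.4]
opening: 0.849
finger_force: 0.0
time: 10.6
eef_pos: [0.534, -0.0062, 0.215]
tcp_rot: [0.12, 0.993, -0.0, 0.006]
contact_force: [-0.1, 0.6, 0.3]
opening: 0.844
finger_force: 0.0
t 10.6 pos [ 0.534  -0.0062  0.215 ] head 76.18 tilt [ 0.012 -0.002 -1.   ] F [-0.1  0.6  0.3] op 72.0 ff 0.0 q [-0.2  -0.02  1.95  0.    1.2  -1.53]
SHIFT x,y,z [0.0034 0.0014 0.1844] spin -0.02
```

View pics/c6.png

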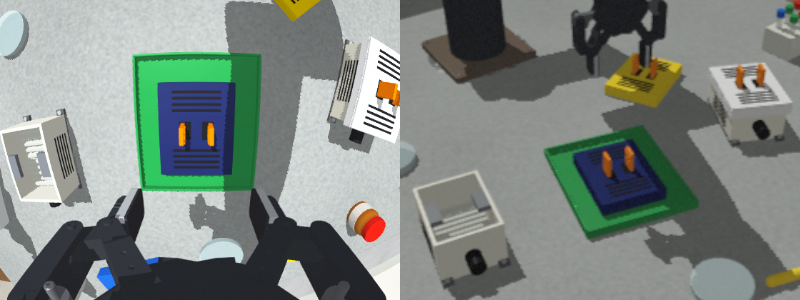

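The navy cover lies flat and upright, centred in the tray. The housing is open, the white cover is untouched and the gripper is clear of everything. Handing in.

```bash
python3 -c "
from plant import sign_off
print(sign_off())"
```

```text
the job is handed in; nothing more can be done
None
```

The navy cover was unclipped, lifted off level and set down flat and right way up in the green tray; the white cover was left in place, and the job was handed in at about 10.6 s on the robot's clock.

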